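# Snap the food box lid shut all round

### The arm

A 6-joint arm with a two-finger parallel gripper is mounted at the origin on a cart in front of the work surface, level with it; the furniture and walls round the work are solid. World frame = base frame: x ahead of the robot, y to its left, z up, the work surface at z = 0. Lengths are in m, angles in rad, forces in N, time in s.
With the tool pointing down it reaches from about 0.3 to 0.775 m from the base axis. Payload 14.6 kg.
Tool frame: the origin (TCP) lies midway between the tips of the shut fingers; the grasp point (between the pads) lies 19 mm behind it; z points along the fingers, y is the line along which they close (so a half turn about z gives the same grasp; the last joint's range is limited). The gripper opens to 94 mm and grips with 3 to 60 N. Pads are 16 mm wide; open, the fingers measure 119 mm over their backs; the gripper's body (75 mm by 177 mm) begins 78 mm behind the grasp point.
Start: joints at [1.26, 0.3, 1.521, -0, 1.321, -0.067], TCP at [0.133, 0.534, 0.205] pointing down, gripper open.
Joint ranges: [-3.03, 3.03], [-0.79, 2.21], [0.23, 2.52], [-1.04, 4.18], [0, 3.07], [-2.55, 2.55]. Speed limits (rad/s): [2.22, 2.22, 2.57, 3.14, 3.14, 3.14].

### API

Orientations are given as [roll, pitch, yaw] about the fixed x, y, z axes, in that order (R = Rz(yaw) Ry(pitch) Rx(roll)).
In Python, from station import ctrl gives the robot as it stands. The module is installed in compiled form; this text tells all that it offers.
- The arm moves only by the tool servo_tool, never from a script. Its argument "plan" is a list of rows, each a list of 7 numbers: the opening in per cent of the stroke, from 0 (shut) to 100 (fully open), then the shift along the tool's x, y, z in m, then the turn, a rotation vector about the tool's x, y, z in rad. A call has exactly 8 rows; each row shifts and turns the commanded pose from where the row before left it, along the tool's axes as they then stand; what a row does not reach is not made up. A row lasts 1/8 s, in which the tool goes at most 62.5 mm and 10.7 degrees, less where a joint would pass 70% of its speed; a pose out of reach is approached as far as the arm can. A call with a gripper value outside its range is refused whole. The fingers move at their own pace and stop on an object; "force" is the grip in N (left out, the last holds). Time passes only in rows, so rows that do not move let the fingers close, or fill a call up. It gives the time, the measured TCP pose, the force, the opening and the grip force at its end, in the units of the state.
- ctrl.get_obs(): the state, without advancing time (a new reading comes with each control period).
- ctrl.camera(name): name is "scene" or "top"; returns a dict with "pixels" (384x512x3 uint8, red, green, blue), "z_map" (384x512 float32, m along the optical axis (not along the pixel's ray), 0 where there is no reading), "mtx" (3x3 intrinsics, pixels), "dist" ([k1, k2, p1, p2, k3] as OpenCV has them; the pictures are not rectified), "pose" (4x4, takes a point from camera to world coordinates). Camera axes: x right, y up, looking along -z (the intrinsics and any distortion apply to the point x, -y, -z); pixel columns grow to the right and rows downward; lengths in m; the calibration is good to about 2 mm. A picture is of the moment at which its call begins.
- ctrl.hand_in(): hands the job in; it is judged then, once.
The state is a dict: "time_s": time; "qpos": joint angles; "joint_vel": joint speeds; "tau": joint torques, N m; "ee_pos": TCP position; "eef_rot": TCP orientation; "force": force on the tool from outside, world axes, zero at the start; "moment": the same for the moment, N m; "grip_width": finger opening in m; "grip_force": force on a finger pad.
Only numpy, scipy, OpenCV 4.12 (cv2) and the standard library are available. Lean on these libraries where they do the work, as an engineer would, in place of code of your own. Each camera call takes 0.05 s, during which the arm holds its last target. There are 200 camera calls.

### The job

The teal lid lies on the glass box of tomatoes, but none of its four locking wings has been snapped down yet. Press down each of the four raised wings until it clicks and lies flush with the lid's corners, with firm finger pressure but without leaning hard on the glass. Touch only: the box stays standing where it is, neither lifted nor shoved away, and everything around it is left alone.

Things in the scene. Friction and masses are not known exactly. Their poses are not given: they have to be found in the camera images.
- food_box: Loose glass food box of tomatoes with a teal lid, 0.9 to 1.4 kg, on the worktop. Origin: centre of its underside; z up, x along the long side (across the robot's view, give or take 0.5 rad). Lid 198 mm (x) by 148 mm (y), 208 by 158 mm with the finger lips; its four fixed corners are 68 mm above the underside, its centre panel is recessed to 65 mm.
- lid_centre (a point): middle of the lid's centre panel, 65 mm above the box's underside. On each side of the lid, between the corners, a hinged locking wing: a flat rim section from its hinge (26 mm inside the lid's edge) out to the edge, ending in a 14 mm skirt with a snap bead and a 5 mm finger lip at its foot; three ribs on top. Shut, its top is flush with the corners.
- wing_long_1_press (a point): point to press on the top of the wing on the box's +y side (wing 118 mm long): middle of the wing, over its ribs, 18 mm outward from its hinge. It moves with the wing: about 6 mm higher while raised than when shut.
- wing_short_1_press (a point): the same point on the wing on the box's +x side (74 mm long)
- wing_long_2_press (a point): the same point on the wing on the box's -y side (118 mm long)
- wing_short_2_press (a point): the same point on the wing on the box's -x side (74 mm long)
- wing_long_1 (a joint): angle of the wing on the +y side, rad: 0 = raised as at the start (outer edge 9 mm proud), 0.36 = snapped shut and flush. Bistable: pressed at the ribs it resists with up to about 10 N, then beyond about 0.2 rad snaps to 0.36 by itself and stays; let go earlier it springs back up. Shut, it can be squeezed 2 mm deeper on its gasket (about 10 N per mm), then stops hard.
- wing_short_1 (a joint): the same for the wing on the +x side
- wing_long_2 (a joint): the same for the wing on the -y side
- wing_short_2 (a joint): the same for the wing on the -x side
- small_box: bystander: smaller glass box of eggs with a light grey lid, 152 x 118 x 56 mm, already shut; origin under its centre; loose
- lemon: bystander: lemon, 78 x 55 x 56 mm, on the wooden chopping board at the left, loose; origin at its underside
- honey: bystander: honey jar with a black cap, 63 mm across, 94 mm tall, at the back, loose; origin under its centre
- wooden_spoon: bystander: wooden spoon, 316 mm long, lying at the front right, loose; origin under its middle

How it is judged:
By the outcome, as a careful person would: the job done as asked, in the order asked, and still so for the second after the job is handed in, with the robot touching nothing.
It also fails if it takes over 45 s, if anything falls off the work surface, if the arm or the gripper's body presses on something with over 40 N, if the wrist force passes 120 N, or if a joint passes its speed limit or range.

## Working session

There is one attempt and no reset: what is moved stays moved. The work goes in short steps, Python scripts to look and compute and a tool call to move; the robot and the scene stay as the last step left them, time stands still between calls to the robot, and variables do not carry over. Pictures are saved under pics/ and viewed, at most 10 in all, crops included, and the job is handed in when it is done.

Besides the shell and the picture viewer there is one more tool, called after "Call:" as name([rows], argument=value, ...), one row to a line, values as JSON. servo_tool: Moves the arm, as the interface text tells. Its arguments: {"type":"object","properties":{"plan":{"type":"array","items":{"type":"array","items":{"type":"number"}}},"force":{"type":"number"}},"required":["plan"]}

```bash
mkdir -p pics
cat > h.py <<'E'
import numpy as np, cv2
from station import ctrl
def pts(c):
    h,w=c['z_map'].shape
    u,v=np.meshgrid(np.arange(w),np.arange(h))
    n=cv2.undistortPoints(np.stack([u,v],-1).reshape(-1,1,2).astype(np.float64),c['mtx'],np.array(c['dist'])).reshape(h,w,2)
    z=c['z_map']
    P=np.stack([n[...,0]*z,-n[...,1]*z,-z,np.ones_like(z)],-1)@np.array(c['pose']).T
    return P[...,:3]
E
python3 - <<'E'
from h import *
ims=[]
for n in("scene","top"):
    c=ctrl.camera(n); ims.append(c['pixels']); np.savez(n,**c)
    P=pts(c); hsv=cv2.cvtColor(c['pixels'],cv2.COLOR_RGB2HSV)
    m=cv2.inRange(hsv,(78,60,40),(100,255,255))
    cv2.imwrite(f'pics/{n}0.png',cv2.cvtColor(c['pixels'],cv2.COLOR_RGB2BGR))
    k,l,s,ce=cv2.connectedComponentsWithStats(m); i=1+s[1:,4].argmax()
    q=P[(l==i)&(c['z_map']>0)]; print(n,s[i],ce[i],np.percentile(q,[5,50,95],axis=0),np.array(c['pose'])[:3,3])
    q=q[(q[:,2]>.05)&(q[:,2]<.09)].astype(np.float32)
    print(cv2.minAreaRect(q[:,:2]*1000))
o=ctrl.get_obs();print(o)
E
```

```text
scene [256 168  29  30 499] [268.2244489  180.71342685] [[ 0.50207159 -0.12111187  0.05993987]
 [ 0.54218454 -0.04960533  0.06485604]
 [ 0.59167676  0.04647802  0.07391068]] [-0.01068186  1.21845608  0.94926431]
((533.494140625, -32.43475341796875), (106.42733001708984, 197.8641357421875), 21.43926239013672)
top [ 251  169   67   59 2389] [284.53578903 197.51946421] [[ 0.44108576 -0.12574623  0.06146735]
 [ 0.5181773  -0.04271319  0.06923951]
 [ 0.59312471  0.04384969  0.07904935]] [0.22786921 0.08216965 1.65733075]
((521.0573120117188, -43.102569580078125), (160.8066864013672, 204.80267333984375), 27.34416961669922)
{'time_s': 0.1, 'qpos': array([ 1.26043280e+00,  3.00380600e-01,  1.52151211e+00, -1.31754685e-05,
        1.32068777e+00, -6.66067675e-02]), 'joint_vel': array([-7.32219658e-04, -2.91803142e-03, -3.36778567e-03, -1.38831002e-03,
       -9.02259647e-05, -9.42202771e-04]), 'tau': array([ 2.51776808e-03, -5.32643509e+01, -3.53282475e+01,  7.10763247e-02,
        2.34010810e-02, -4.34881758e-05]), 'ee_pos': array([0.13268204, 0.53351939, 0.20496514]), 'eef_rot': array([-3.14060617e+00, -5.30133284e-05,  2.89783914e+00]), 'force': array([ 0.14749397,  0.67247159, -0.01530882]), 'moment': array([ 0.01739985,  0.0364424 , -0.00794051]), 'grip_force': 0.0, 'grip_width': 0.09404087497713745}
```

View pics/scene0.png

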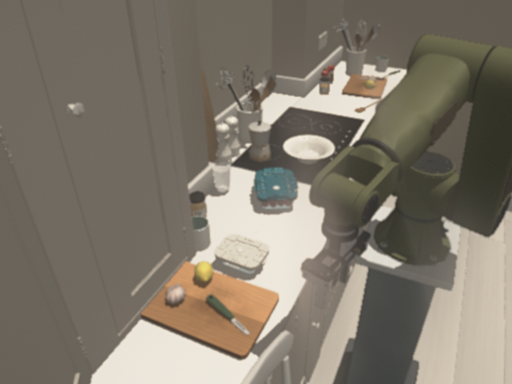

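View pics/top0.png

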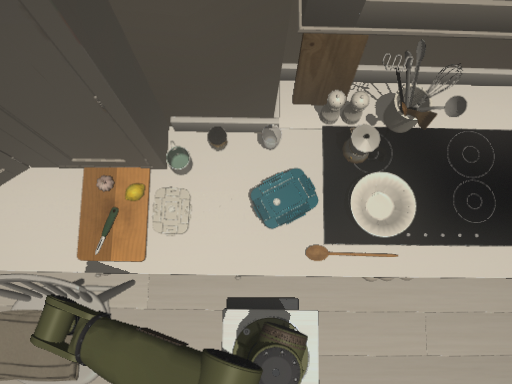

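Top view: the teal lid is around (284,198), with its long side rising to the right. The small box is at (172,210), the spoon at (350,253) and the bowl at (383,204). I'll refine the lid's pose.

Run:
```python
from h import *
c=ctrl.camera("top"); acc=[c]+[ctrl.camera("top") for _ in range(9)]
c=dict(c); Z=np.stack([a['z_map'] for a in acc]); Z[Z==0]=np.nan; c['z_map']=np.nan_to_num(np.nanmedian(Z,0))
img=np.mean([a['pixels'] for a in acc],0).astype(np.uint8)
P=pts(c); hsv=cv2.cvtColor(img,cv2.COLOR_RGB2HSV)
m=cv2.inRange(hsv,(78,60,40),(100,255,255)); k,l,s,ce=cv2.connectedComponentsWithStats(m); i=1+s[1:,4].argmax()
q=P[(l==i)&(P[...,2]>.05)&(P[...,2]<.095)]
for thr in(.058,.064,.068,.072):
    a=q[q[:,2]>thr][:,:2].astype(np.float32); print(thr,len(a),cv2.minAreaRect(a*1000))
# ray cast mask on plane .07
C=np.array(c['pose'])[:3,3]
w=P[l==i]; d=w-C; R=C+d*((.07-C[2])/d[:,2:3]); print('ray',cv2.minAreaRect((R[:,:2]*1000).astype(np.float32)), np.median(P[215:225,225:240,2]))
# rectified orthophoto plane .07, centred .52,-.043, 0.5mm/px
x0,y0=.52,-.043; S=.0005
uu,vv=np.meshgrid(np.arange(560),np.arange(560))
W=np.stack([x0+(280-vv)*S,y0+(280-uu)*S,np.full(uu.shape,.07)],-1)
T=np.linalg.inv(np.array(c['pose'])); K=(W.reshape(-1,3)@T[:3,:3].T+T[:3,3])*[1,-1,-1]
px=cv2.projectPoints(K,np.zeros(3),np.zeros(3),c['mtx'],np.array(c['dist']))[0].reshape(560,560,2).astype(np.float32)
o=cv2.remap(img,px[...,0],px[...,1],cv2.INTER_CUBIC); cv2.imwrite('pics/ortho.png',cv2.convertScaleAbs(cv2.cvtColor(o,cv2.COLOR_RGB2BGR),alpha=1.6))
```

```text
0.058 2406 ((519.8407592773438, -38.810516357421875), (162.37814331054688, 210.95028686523438), 26.824769973754883)
0.064 2338 ((519.8407592773438, -38.810516357421875), (162.37814331054688, 210.95028686523438), 26.824769973754883)
0.068 1277 ((519.362548828125, -39.9583740234375), (157.71966552734375, 210.32537841796875), 23.92341423034668)
0.072 611 ((519.6030883789062, -39.51924133300781), (148.37042236328125, 196.49136352539062), 28.36314582824707)
ray ((519.3198852539062, -38.7197265625), (161.52728271484375, 211.03033447265625), 27.441909790039062) 0.001167617231454643
```

View pics/ortho.png

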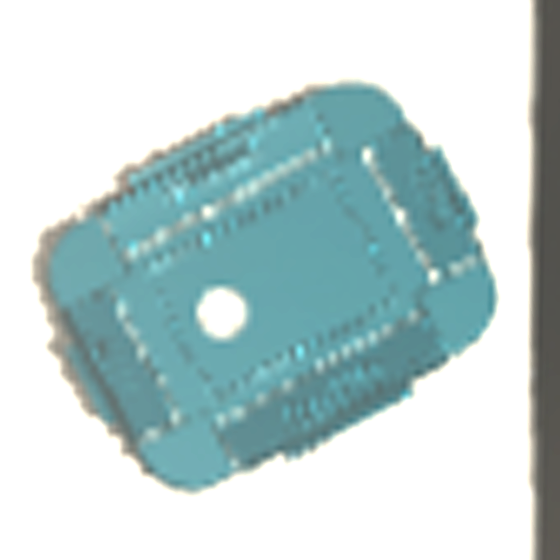

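The orthophoto (0.5 mm/px) shows the four hinges: right (367,153)-(436,275), left (122,308)-(178,420), top (135,252)-(328,147) and bottom (220,420)-(418,315). That puts the lid centre at about (0.518,-0.040), with the long axis at 28° in the image. I'll move over the left short wing first.

Call:
servo_tool([
  [0,0,0,0,0,0,0.168],
  [0,0,0,0,0,0,0.168],
  [0,0,0,0,0,0,0.168],
  [0,0,0,0,0,0,0.168],
  [0,0,0,0,0,0,0.168],
  [0,-0.06,0.007,0,0,0,0],
  [0,-0.06,0.007,0,0,0,0],
  [0,-0.06,0.007,0,0,0,0],
])

```text
time_s: 1.6
ee_pos: [0.2362, 0.3829, 0.2055]
eef_rot: [3.141, -0.0, 2.058]
force: [-0.3, 0.5, -0.0]
grip_width: 0.0172
grip_force: 0.0
```

Call:
servo_tool([
  [0,-0.06,0.007,0,0,0,0],
  [0,-0.06,0.007,0,0,0,0],
  [0,-0.06,0.007,0,0,0,0],
  [0,-0.06,0.007,0,0,0,0],
  [0,-0.06,0.007,0,0,0,0],
  [0,-0.06,0.007,0,0,0,0],
  [0,-0.056,0.007,0,0,0,0],
  [0,0,0,0,0,0,0],
])

```text
time_s: 2.6
ee_pos: [0.4746, 0.0371, 0.2051]
eef_rot: [-3.141, 0.0, 2.054]
force: [0.3, 0.8, -0.5]
grip_width: 0.0006
grip_force: 0.0
```

Call:
servo_tool([
  [0,0.0026,0.002,0.045,0,0,0],
  [0,0,0,0.045,0,0,0],
  [0,0,0,0.03,0,0,0],
  [0,0,0,0.003,0,0,0],
  [0,0,0,0.003,0,0,0],
  [0,0,0,0.003,0,0,0],
  [0,0,0,0.002,0,0,0],
  [0,0,0,0,0,0,0],
])

```text
time_s: 3.6
ee_pos: [0.4745, 0.0434, 0.0752]
eef_rot: [3.14, -0.0, 2.058]
force: [-2.1, 4.6, 4.6]
grip_width: 0.0002
grip_force: 2.7
```

Call:
servo_tool([
  [0,0,0,0.0015,0,0,0],
  [0,0,0,0.0015,0,0,0],
  [0,0,0,0.0015,0,0,0],
  [0,0,0,0.001,0,0,0],
  [0,0,0,0.001,0,0,0],
  [0,0,0,0.001,0,0,0],
  [0,0,0,0,0,0,0],
  [0,0,0,0,0,0,0],
])

```text
time_s: 4.6
ee_pos: [0.4742, 0.043, 0.0675]
eef_rot: [3.141, 0.0, 2.058]
force: [-4.8, -0.2, 9.5]
grip_width: 0.0
grip_force: 5.0
```

Call:
servo_tool([
  [0,0,0,0.0005,0,0,0],
  [0,0,0,0.0005,0,0,0],
  [0,0,0,0,0,0,0],
  [0,0,0,0,0,0,0],
  [0,0,0,0,0,0,0],
  [0,0,0,0,0,0,0],
  [0,0,0,0,0,0,0],
  [0,0,0,0,0,0,0],
])

```text
time_s: 5.6
ee_pos: [0.4742, 0.043, 0.067]
eef_rot: [3.141, 0.0, 2.058]
force: [-7.2, 0.2, 17.5]
grip_width: 0.0007
grip_force: 8.6
```

Call:
servo_tool([
  [0,0,0,-0.01,0,0,0],
  [0,0,0,-0.03,0,0,0],
  [0,-0.05,0,0,0,0,0],
  [0,-0.05,0,0,0,0,0],
  [0,-0.05,0,0,0,0,0],
  [0,-0.035,0,0,0,0,0],
  [0,0,0,0,0,0,0],
  [0,0,0,0,0,0,0],
])

```text
time_s: 6.6
ee_pos: [0.5603, -0.1201, 0.1058]
eef_rot: [-3.141, -0.0, 2.058]
force: [-0.3, 0.3, -0.3]
grip_width: 0.0003
grip_force: 0.0
```

```bash
cat > look.py <<'E'
from h import *
import sys
acc=[ctrl.camera("top") for _ in range(4)]; c=acc[0]
img=np.mean([a['pixels'] for a in acc],0).astype(np.uint8)
x0,y0=.52,-.043; S=.0005
uu,vv=np.meshgrid(np.arange(560),np.arange(560))
W=np.stack([x0+(280-vv)*S,y0+(280-uu)*S,np.full(uu.shape,.07)],-1)
T=np.linalg.inv(np.array(c['pose'])); K=(W.reshape(-1,3)@T[:3,:3].T+T[:3,3])*[1,-1,-1]
px=cv2.projectPoints(K,np.zeros(3),np.zeros(3),c['mtx'],np.array(c['dist']))[0].reshape(560,560,2).astype(np.float32)
o=cv2.remap(img,px[...,0],px[...,1],cv2.INTER_CUBIC); cv2.imwrite(sys.argv[1],cv2.convertScaleAbs(cv2.cvtColor(o,cv2.COLOR_RGB2BGR),alpha=1.6))
o=ctrl.get_obs(); print(o['ee_pos'],o['force'],o['time_s'])
E
python3 look.py pics/o1.png
```

```text
[ 0.56055557 -0.11974369  0.10615526] [ 0.77296799 -0.75014141 -0.28776196] 6.8
```

View pics/o1.png

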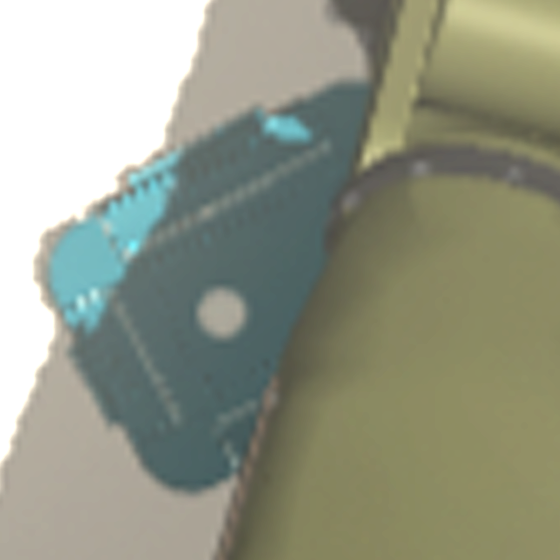

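The box hasn't moved: the spot is still at (222,313) and the left hinge at (122,308)-(178,418). The left wing now lies flat. Next is the right short wing.

Call:
servo_tool([
  [0,0,0,0.02,0,0,0],
  [0,0,0,0.005,0,0,0],
  [0,0,0,0.003,0,0,0],
  [0,0,0,0.003,0,0,0],
  [0,0,0,0.003,0,0,0],
  [0,0,0,0.003,0,0,0],
  [0,0,0,0.0015,0,0,0],
  [0,0,0,0,0,0,0],
])

```text
time_s: 7.8
ee_pos: [0.5607, -0.1205, 0.0678]
eef_rot: [3.142, 0.0, 2.058]
force: [-2.1, 0.5, 5.5]
grip_width: 0.0001
grip_force: 2.7
```

Call:
servo_tool([
  [0,0,0,0.0005,0,0,0],
  [0,0,0,0,0,0,0],
  [0,0,0,0,0,0,0],
  [0,0,0,0,0,0,0],
  [0,0,0,0,0,0,0],
  [0,0,0,0,0,0,0],
  [0,0,0,0,0,0,0],
  [0,0,0,0,0,0,0],
])

```text
time_s: 8.8
ee_pos: [0.5608, -0.1205, 0.0676]
eef_rot: [3.141, 0.0, 2.058]
force: [-3.2, -0.1, 8.4]
grip_width: 0.0004
grip_force: 4.3
```

Call:
servo_tool([
  [0,0,0,0.0005,0,0,0],
  [0,0,0,0,0,0,0],
  [0,0,0,-0.01,0,0,0],
  [0,0,0,-0.03,0,0,0],
  [0,0,0,0,0,0,0.1745],
  [0,0,0,0,0,0,0.1745],
  [0,0,0,0,0,0,0.1745],
  [0,0,0,0,0,0,0.1745],
])

```text
time_s: 9.8
ee_pos: [0.5606, -0.1203, 0.1066]
eef_rot: [-3.141, -0.0, 1.354]
force: [0.5, -0.1, 0.2]
grip_width: 0.0004
grip_force: 0.0
```

Call:
servo_tool([
  [0,0,0,0,0,0,0.1745],
  [0,0,0,0,0,0,0.1745],
  [0,0,0,0,0,0,0.1745],
  [0,0,0,0,0,0,0.1745],
  [0,0,0,0,0,0,0.1745],
  [0,0.033,-0.046,0,0,0,0],
  [0,0.033,-0.045,0,0,0,0],
  [0,0,0,0,0,0,0],
])

```text
time_s: 10.8
ee_pos: [0.5765, -0.006, 0.1066]
eef_rot: [-3.141, -0.0, 0.491]
force: [0.5, -1.0, -1.5]
grip_width: 0.0007
grip_force: 0.0
```

Call:
servo_tool([
  [0,0,0,0.02,0,0,0],
  [0,0,0,0.005,0,0,0],
  [0,0,0,0.003,0,0,0],
  [0,0,0,0.003,0,0,0],
  [0,0,0,0.003,0,0,0],
  [0,0,0,0.003,0,0,0],
  [0,0,0,0.0015,0,0,0],
  [0,0,0,0,0,0,0],
])

```text
time_s: 11.8
ee_pos: [0.5763, -0.0092, 0.068]
eef_rot: [-3.141, 0.0, 0.487]
force: [-1.4, -0.7, 1.7]
grip_width: 0.0004
grip_force: 1.4
```

Call:
servo_tool([
  [0,0,0,0.0005,0,0,0],
  [0,0,0,0.0005,0,0,0],
  [0,0,0,0,0,0,0],
  [0,0,0,0,0,0,0],
  [0,0,0,0,0,0,0],
  [0,0,0,0,0,0,0],
  [0,0,0,0,0,0,0],
  [0,0,0,0,0,0,0],
])

```text
time_s: 12.8
ee_pos: [0.5763, -0.0093, 0.0676]
eef_rot: [3.141, -0.0, 0.487]
force: [-4.6, -0.2, 9.7]
grip_width: 0.0008
grip_force: 4.6
```

Call:
servo_tool([
  [0,0,0,0.0004,0,0,0],
  [0,0,0,0,0,0,0],
  [0,0,0,-0.01,0,0,0],
  [0,0,0,-0.03,0,0,0],
  [0,-0.05,0,0,0,0,0],
  [0,-0.05,0,0,0,0,0],
  [0,-0.032,0,0,0,0,0],
  [0,0,0,0,0,0,0],
])

```text
time_s: 13.8
ee_pos: [0.4588, -0.0717, 0.107]
eef_rot: [3.141, -0.0, 0.486]
force: [0.8, 0.6, -0.4]
grip_width: 0.0004
grip_force: 0.0
```

Call:
servo_tool([
  [0,0,0,0.02,0,0,0],
  [0,0,0,0.005,0,0,0],
  [0,0,0,0.003,0,0,0],
  [0,0,0,0.003,0,0,0],
  [0,0,0,0.003,0,0,0],
  [0,0,0,0.003,0,0,0],
  [0,0,0,0.0015,0,0,0],
  [0,0,0,0,0,0,0],
])

```text
time_s: 14.8
ee_pos: [0.4598, -0.071, 0.0682]
eef_rot: [3.142, -0.0, 0.487]
force: [-0.9, 0.7, 2.2]
grip_width: 0.0005
grip_force: 1.0
```

Call:
servo_tool([
  [0,0,0,0.0005,0,0,0],
  [0,0,0,0.0005,0,0,0],
  [0,0,0,0,0,0,0],
  [0,0,0,0,0,0,0],
  [0,0,0,0,0,0,0],
  [0,0,0,0,0,0,0],
  [0,0,0,0,0,0,0],
  [0,0,0,0,0,0,0],
])

```text
time_s: 15.8
ee_pos: [0.4599, -0.071, 0.0677]
eef_rot: [3.141, -0.0, 0.487]
force: [-4.4, 1.3, 11.5]
grip_width: 0.0004
grip_force: 5.5
```

Call:
servo_tool([
  [0,0,0,-0.01,0,0,0],
  [0,0,0,-0.05,0,0,0],
  [0,0,0,-0.06,0,0,0],
  [0,0.01,-0.06,0,0,0,0],
  [0,0.01,-0.06,0,0,0,0],
  [0,0.01,-0.06,0,0,0,0],
  [0,0.01,-0.06,0,0,0,0],
  [0,0.01,-0.06,0,0,0,0],
])

```text
time_s: 16.8
ee_pos: [0.3626, 0.2193, 0.1877]
eef_rot: [3.142, -0.001, 0.487]
force: [0.4, 0.2, 0.7]
grip_width: 0.0004
grip_force: 0.0
```

Call:
servo_tool([
  [0,0.01,-0.06,0,0,0,0],
  [0,0.01,-0.06,0,0,0,0],
  [0,0.01,-0.06,0,0,0,0],
  [0,0,0,0,0,0,0],
  [0,0,0,0,0,0,0],
  [0,0,0,0,0,0,0],
  [0,0,0,0,0,0,0],
  [0,0,0,0,0,0,0],
])

```text
time_s: 17.8
ee_pos: [0.306, 0.3902, 0.1872]
eef_rot: [-3.142, -0.0, 0.486]
force: [-0.0, 0.4, 0.1]
grip_width: 0.0005
grip_force: 0.0
```

```bash
python3 look.py pics/o2.png
```

```text
[0.30572766 0.39052194 0.18707826] [ 0.85456531 -0.73790857  0.21451378] 18.0
```

View pics/o2.png

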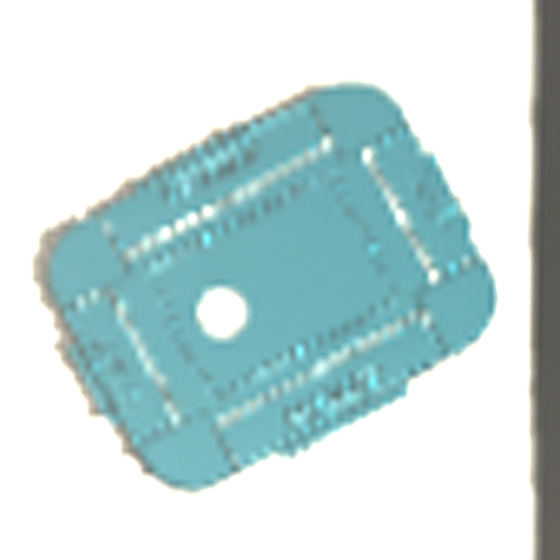

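All four wings now have the same shade as the lid corners, so they lie flush. The spot is still at (222,313), so the box hasn't shifted. I'm handing in.

```bash
python3 -c "
from station import ctrl
print(ctrl.hand_in())"
```

```text
the job is handed in; nothing more can be done
None
```

All four wings are pressed down and look flush with the lid's corners in the final top view; the box has not shifted, the highest press force I read was 17.5 N, and the job was handed in at about 18 s.

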